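Slide the blue spacer under the thickness gauge bridge

TASK

Check the scuffed blue spacer plate in the thickness gauge: line it up with the open end of the yellow bridge, then push it along the table with the fingertips, under the bridge, until its front edge sits squared up against the red stop bar. Only push it: keep it flat on the table, never lift or tip it. Leave the rotor disc, bracket, copper ring and tilting bin undisturbed, and finish clear of everything.

Things in the scene. Friction and masses are not known exactly. Their poses are not given: they have to be found in the camera images.
- spacer: loose blue plate, light scuffs, 120 mm long (its x), 90 wide (y), 16 thick, 0.2 to 0.42 kg, flat on the table; origin at the centre of its underside, z up. Starts 190 to 260 mm before the gauge's origin, up to 35 mm off the gauge's centre line, turned up to 0.3 rad; its +x end goes in first. It takes 1 to 6 N to push.
- gauge: thickness gauge fixed to the table. Origin on the table top under the middle of the bridge; the spacer slides in along its +x (roughly world +y), y is across, z up. Yellow deck x -25 to +25 mm, 136 mm across, underside 22 and top 34 mm above the table. A spacer that is home has its origin at this origin; 35 mm of it sticks out before the bridge.
- mouth (a point): middle of the open near end of the gauge, on the table, at gauge x -25 mm. From here two dark steel side walls, 22 mm high and 16 mm thick, run to gauge x +75 mm with 104 mm clear between them. No floor plate: the spacer slides on the table top.
- stop (a point): middle of the near face of the red stop bar, on the table, at gauge x +60 mm. The bar closes the far end between the walls and is 22 mm high.
- rotor: bystander, loose: black carbon rotor disc with a pale crack, 116 mm diameter, 14 mm thick with a 44 mm hub 22 mm high, origin at the centre of its underside
- bracket: bystander, loose: bent aluminium L bracket, foot 70 mm (x) by 40 mm (y) by 4 mm, with an upright flange 45 mm high at its +x end, origin at the centre of the foot's underside
- slipring: bystander, loose: copper slip ring, 60 mm outside and 42 mm inside diameter, 20 mm high, origin at the centre of its underside
- hopper (a joint): tilt of the grey steel hopper of the tilting bin on its pivots, rad, 0 = level. The bin (120 by 200 mm, 125 mm high) stands far to the robot's left, beyond the gauge.
- stand: fixed stand of the tilting bin, 120 mm (x) by 200 mm (y), uprights 128 mm high; origin at the centre of its underside
Things that resemble listed ones, but are neither listed nor needed, are in the scene too. There is more than one size of the spacer; the job needs the middle-sized.

How it is judged (in metres and radians):
On the way:
1. the spacer's front edge has entered under the bridge, flat and roughly in line (x of spacer in the frame of gauge above -0.083 m and y of spacer in the frame of gauge between -0.03 and 0.03 m and angle between the x axis of spacer and the x axis of gauge, either way round below 0.25 rad), for 0.05 s.
At the end, for the whole second after the job is handed in: The spacer lies flat and still on the table under the bridge, between the side walls (within 10 mm of the centre line), its front edge within 4 mm of the stop bar and square to it within 0.06 rad (x of spacer in the frame of gauge between -0.004 and 0.004 m and y of spacer in the frame of gauge between -0.01 and 0.01 m and angle between the x axis of spacer and the x axis of gauge, either way round below 0.06 rad and angle between spacer's own z axis and vertical below 0.03 rad and height (world z) of spacer below 0.004 m and linear speed of spacer below 0.01 m/s); the robot touches nothing.
It fails at once if the spacer is lifted more than 6 mm (height (world z) of spacer above 0.006 m).
It fails at once if the spacer is tipped more than 0.08 rad (angle between spacer's own z axis and vertical above 0.08 rad).
It fails at once if the rotor disc, bracket or copper ring is moved more than 20 mm or lifted ((distance of rotor from where it was at the start of the episode above 0.02 m or height (world z) of rotor above 0.015 m) or (distance of bracket from where it was at the start of the episode above 0.02 m or height (world z) of bracket above 0.015 m) or (distance of slipring from where it was at the start of the episode above 0.02 m or height (world z) of slipring above 0.015 m)).
It fails at once if the hopper is tilted more than 0.15 rad (value of joint hopper above 0.15 rad or value of joint hopper below -0.15 rad).
It also fails if it takes over 64 s, if anything falls off the work surface, if the arm or the gripper's body presses on something with over 40 N, if the wrist force passes 120 N, or if a joint passes its speed limit or range.

ROBOT

A 7-joint arm with a two-finger parallel gripper is mounted at the origin on the work surface. World frame = base frame: x ahead of the robot, y to its left, z up, the work surface at z = 0. Lengths are in mm, angles in rad, forces in N, time in s.
With the tool pointing down it reaches from about 425 to 875 mm from the base axis. Payload 9.9 kg.
Tool frame: the origin (TCP) lies at the very end of the fingers, on their centre line; the grasp point (between the pads) lies r.tcp_to_grasp behind it (r.tcp_to_grasp is the distance from the TCP to the grasp point, in mm); z points along the fingers, y is the line along which they close (so a half turn about z gives the same grasp; the last joint's range is limited). The gripper opens to 85 mm and grips with 20 to 120 N. Pads are 22 mm wide; open, the fingers measure 114 mm over their backs; the gripper's body (76 mm by 85 mm) begins 54 mm behind the grasp point. The pads swing forward as they close: fully open they stand 13 mm farther back than shut.
Start: joints at [1.2, 0.576, 0.025, 1.437, -0.015, 1.129, -0.057], TCP at [190.951, -647.431, 231.289] pointing down, gripper open.
Joint ranges: [-2.76, 2.76], [-0.34, 2.15], [-1.52, 1.57], [0.19, 2.46], [-1.09, 4.23], [0.17, 1.99], [-2.82, 2.82]. Speed limits (rad/s): [2.22, 2.22, 3.01, 3.01, 3.14, 3.14, 3.14].

INTERFACE

Orientations are given as [roll, pitch, yaw] about the fixed x, y, z axes, in that order (R = Rz(yaw) Ry(pitch) Rx(roll)).
In Python, from workcell import r gives the robot as it stands. The module is installed in compiled form; this text tells all that it offers.
- The arm moves only by the tool arm_command, never from a script. Its arguments are lists of equal length, an entry for each row: "rotation": the turn, a rotation vector about the tool's x, y, z in degrees, a list of three; "dp": the shift along the tool's x, y, z in mm, a list of three; "claw": the finger opening in mm, from 0 to 85.4. A call has 1 to 5 rows; each row is the pose to reach, as a shift and turn from the pose commanded when the call began, along the tool's axes at that moment; what a row does not reach only later rows make up. A row lasts 1/12 s, in which the tool goes at most 41.7 mm and 7.16 degrees, less where a joint would pass 70% of its speed; a pose out of reach is approached as far as the arm can. A call with a gripper value outside its range is refused whole. The fingers move at their own pace and stop on an object; "grip_force" is the grip in N (left out, the last holds). Time passes only in rows, so rows that repeat a pose let the fingers close. It gives the time, the measured TCP pose, the force, the opening and the grip force at its end, in the units of the state.
- r.state(): the state, without advancing time (a new reading comes with each control period).
- r.capture(name): name is "scene" or "top" or "wrist"; returns a dict with "color" (384x512x3 uint8, blue, green, red), "camera_matrix" (3x3 intrinsics, pixels), "R" (3x3) and "t" (3): a world point X has camera coordinates R X + t; the wrist camera has in their place "tool_from_camera" (4x4, takes a point from camera to tool coordinates, whose origin is the TCP and whose axes are the flange's). Camera axes: x right, y down, z forward; pixel columns grow to the right and rows downward; lengths in mm; the calibration is good to about 2 mm. The wrist camera is an equidistant fisheye: a pixel r from the principal point sees the ray r / f radians off the axis. A picture is of the moment at which its call begins: read the wrist's pose just before it. There is no depth.
- r.close_job(): hands the job in; it is judged then, once.
Trained networks look in a picture, given as the dict that the camera call returned (one of the last four; its "shot" number tells which), for a name from the list of things; names that differ only in an ending like _2 or _b are one class to them, and where a whole thing is asked for, a point or a joint stands for the part that bears it (a point fixed in the world has none). Each returns a list of dicts, best first, with "score" (0 to 1); they miss things now and then, are a little off and sometimes report something else, mostly with a low value. They report only what shows in the picture. A call takes as long as a camera call. They do not tell look-alikes from the thing itself.
- r.spot_in(picture, label): "at" ([x, y, z] in mm, in world coordinates, good to about 4 mm: the middle of the surface that is visible of it).
The state is a dict: "time": time; "joint_pos": joint angles; "qd": joint speeds; "effort": joint torques, N m; "position": TCP position; "eef_rot": TCP orientation; "ft_force": force on the tool from outside, world axes, zero at the start; "ft_torque": the same for the moment, N m; "grip_width": opening from 0.0 (shut) to 1.0 (fully open); "grip_force": force on a finger pad.
Only numpy, scipy, OpenCV 4.12 (cv2) and the standard library are available. Lean on these libraries where they do the work, as an engineer would, in place of code of your own. Each camera call takes 0.05 s, during which the arm holds its last target. There are 200 camera calls.

## Working session

There is one attempt and no reset: what is moved stays moved. The work goes in short steps, Python scripts to look and compute and a tool call to move; the robot and the scene stay as the last step left them, time stands still between calls to the robot, and variables do not carry over. Pictures are saved under pics/ and viewed, at most 10 in all, crops included, and the job is handed in when it is done.

Besides the shell and the picture viewer there is one more tool, called after ">>>" as name(argument=value, ...) on one line, values as JSON. arm_command: Moves the arm, as the interface text tells. Its arguments: {"type":"object","properties":{"rotation":{"type":"array"},"dp":{"type":"array"},"claw":{"type":"array"},"grip_force":{"type":"number"}},"required":["rotation","dp","claw"]}

```bash
mkdir -p pics
python3 - <<'E'
from workcell import r
import cv2,numpy as np
s=r.state();print(s['position'],s['eef_rot'],s['time'],r.tcp_to_grasp)
for n in('top','scene'):
    c=r.capture(n);cv2.imwrite(f'pics/{n}0.png',c['color']);
    print(n,c['camera_matrix'].tolist() if hasattr(c['camera_matrix'],'tolist') else c['camera_matrix'],np.round(c['R'],4).tolist(),np.round(c['t'],1).tolist())
    for l in('spacer','gauge','rotor','bracket','slipring','stand'):
        print(l,[(round(d['score'],2),np.round(d['at']).tolist()) for d in r.spot_in(c,l)])
E
```

```text
[ 190.78499449 -647.00719654  230.45083125] [-3.13996183e+00  9.43299958e-05  2.86768746e-01] 0.0 18.700000000000003
top [[360.03252705095866, 0.0, 250.51942875454802], [0.0, 360.03252705095866, 193.60282723807637], [0.0, 0.0, 1.0]] [[-0.0237, -0.9997, 0.0045], [-0.9887, 0.0228, -0.148], [0.1478, -0.008, -0.989]] [70.2, 557.4, 1148.3]
spacer [(0.76, [335.0, -79.0, 21.0]), (0.75, [564.0, -113.0, 18.0]), (0.63, [439.0, -227.0, 9.0])]
gauge [(0.65, [571.0, 152.0, 39.0])]
rotor [(0.79, [752.0, 181.0, 14.0])]
bracket [(0.47, [464.0, -369.0, -0.0])]
slipring [(0.7, [341.0, 252.0, 17.0])]
stand [(0.55, [557.0, 449.0, 36.0])]
scene [[388.42230850569155, 0.0, 253.15084502599842], [0.0, 388.42230850569155, 191.69539465686472], [0.0, 0.0, 1.0]] [[-0.6266, 0.7792, 0.0113], [0.6382, 0.5214, -0.5664], [-0.4472, -0.3477, -0.8241]] [306.7, -331.1, 1460.1]
spacer [(0.97, [570.0, -102.0, 16.0]), (0.69, [442.0, -228.0, 10.0]), (0.61, [341.0, -78.0, 22.0])]
gauge [(0.58, [580.0, 161.0, 32.0])]
rotor [(0.9, [768.0, 187.0, 17.0])]
bracket [(0.57, [466.0, -351.0, 7.0])]
slipring [(0.47, [349.0, 251.0, 18.0])]
stand [(0.81, [550.0, 452.0, 46.0])]
```

Run:
```python
import cv2
i=cv2.imread('pics/top0.png');cv2.imwrite('pics/top0c.png',cv2.resize(i[90:350,100:400],None,fx=2.6,fy=2.3*1.0,interpolation=cv2.INTER_CUBIC))
```

```text
(no output)
```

View pics/top0.png

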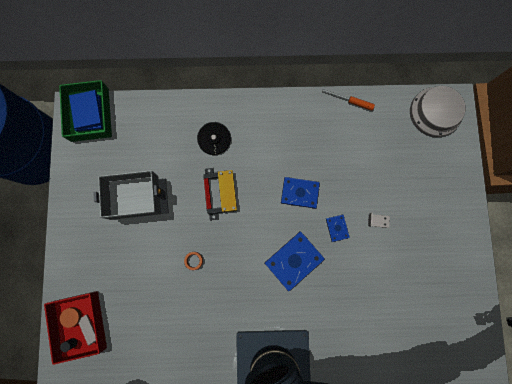

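View pics/scene0.png

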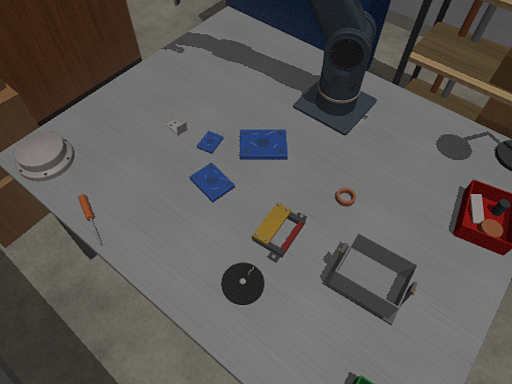

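The top view shows the middle blue plate at about (300,192) and the yellow bridge at (228,192) with the red bar at (208,193). The large plate (295,260) and the small one (338,228) are decoys. I'll fit box silhouettes to get exact poses.

```bash
cat > fit.py <<'E'
from workcell import r
import cv2,numpy as np
from scipy.optimize import minimize
def proj(c,X): 
    p=(np.asarray(c['R'])@np.asarray(X,float).T).T+np.ravel(c['t']); p=p@np.asarray(c['camera_matrix']).T; return p[:,:2]/p[:,2:]
def mask(c,kind):
    h=cv2.cvtColor(c['color'],cv2.COLOR_BGR2HSV)
    lo,hi={'blue':((105,120,50),(125,255,255)),'yellow':((18,120,60),(32,255,255)),'red':((0,150,60),(6,255,255))}[kind]
    return cv2.inRange(h,lo,hi)
def hull(c,q,box):
    x0,x1,y0,y1,z0,z1=box; ca,sa=np.cos(q[2]),np.sin(q[2])
    P=np.array([[x,y,z] for x in(x0,x1) for y in(y0,y1) for z in(z0,z1)],float)
    W=np.c_[q[0]+ca*P[:,0]-sa*P[:,1],q[1]+sa*P[:,0]+ca*P[:,1],P[:,2]]
    return cv2.convexHull(proj(c,W).astype(np.float32))
S=8
def fit(c,kind,box,q0,rad=28):
    m=mask(c,kind); ctr=hull(c,q0,box).reshape(-1,2).mean(0)
    x0,y0=(ctr-rad).astype(int); m=m[y0:y0+2*rad,x0:x0+2*rad]
    n,l,st,ce=cv2.connectedComponentsWithStats(m)
    k=1+np.argmax(st[1:,4]); m=((l==k)*255).astype(np.uint8)
    cs,_=cv2.findContours(m,cv2.RETR_EXTERNAL,cv2.CHAIN_APPROX_NONE); m=cv2.drawContours(m*0,cs,-1,255,-1)
    big=cv2.resize(m,None,fx=S,fy=S,interpolation=cv2.INTER_CUBIC).astype(float)/255
    def cost(q):
        h=(hull(c,q,box).reshape(-1,2)-[x0,y0]+.5)*S-.5
        a=np.zeros(big.shape,np.uint8); cv2.fillConvexPoly(a,np.round(h*16).astype(np.int32),1,shift=4)
        return np.abs(big-a).sum()/S/S
    best=min((minimize(cost,[q0[0],q0[1],q0[2]+d],method='Nelder-Mead',options=dict(initial_simplex=np.array([q0[0],q0[1],q0[2]+d])+np.array([[-6,-6,-.1],[8,0,0],[0,8,0],[0,0,.1]]),xatol=.02,fatol=.01)) for d in(-.2,0,.2)),key=lambda o:o.fun)
    return np.round(best.x,3),round(best.fun,1),m.sum()//255
SP=(-60,60,-45,45,0,16); DK=(-25,25,-68,68,22,34)
def rel(g,s):
    d=s[:2]-g[:2];ca,sa=np.cos(g[2]),np.sin(g[2]); return np.round([ca*d[0]+sa*d[1],-sa*d[0]+ca*d[1],s[2]-g[2]],3)
E
python3 - <<'E'
from fit import *
for n in('top','scene'):
    c=r.capture(n)
    g=fit(c,'yellow',DK,[573,150,1.57]); s=fit(c,'blue',SP,[565,-108,1.5])
    print(n,g,s,rel(g[0],s[0]))
E
```

```text
top (array([573.511, 136.159,   1.662]), np.float64(45.9), np.uint64(602)) (array([ 564.577, -110.722,    1.405]), np.float64(43.4), np.uint64(953)) [-245.041   31.382   -0.257]
scene (array([573.011, 137.01 ,   1.666]), np.float64(75.1), np.uint64(703)) (array([ 563.806, -110.069,    1.383]), np.float64(71.6), np.uint64(926)) [-245.085   32.651   -0.283]
```

>>> arm_command(rotation=[[0, 0, 0], [0, 0, 0], [0, 0, 0], [0, 0, 0], [0, 0, 0]], dp=[[30, -21, 0], [63, -43, 0], [96, -66, 0], [129, -89, 0], [162, -112, 0]], claw=[50, 50, 50, 50, 50])

```text
time: 1.22
position: [315.5, -492.7, 231.5]
eef_rot: [3.141, -0.0, 0.287]
ft_force: [0.7, -0.7, -0.4]
grip_width: 0.584
grip_force: 0.0
```

>>> arm_command(rotation=[[0, 0, 0], [0, 0, 0], [0, 0, 0], [0, 0, 0], [0, 0, 0]], dp=[[33, -23, 0], [66, -46, 0], [99, -69, 0], [132, -92, 0], [165, -114, 0]], claw=[50, 50, 50, 50, 50])

```text
time: 1.63
position: [441.6, -336.4, 231.6]
eef_rot: [3.141, -0.0, 0.287]
ft_force: [0.6, -0.9, -0.8]
grip_width: 0.583
grip_force: 0.0
```

>>> arm_command(rotation=[[0, 0, 0], [0, 0, 0], [0, 0, 0], [0, 0, 0], [0, 0, 0]], dp=[[33, -23, 0], [66, -46, 0], [99, -69, 0], [132, -92, 0], [140, -97, 0]], claw=[50, 50, 50, 50, 50])

```text
time: 2.05
position: [551.8, -198.0, 231.4]
eef_rot: [-3.139, -0.004, 0.295]
ft_force: [0.4, 1.6, 0.1]
grip_width: 0.586
grip_force: 0.0
```

>>> arm_command(rotation=[[0, 0, -7], [0, 0, -14], [0, 0, -21], [0, 0, -28], [0, 0, -32]], dp=[[0, 0, 20], [0, 0, 40], [0, 0, 60], [0, 0, 80], [0, 0, 100]], claw=[50, 50, 50, 50, 50])

```text
time: 2.47
position: [547.5, -205.6, 130.6]
eef_rot: [3.141, -0.0, 0.852]
ft_force: [0.2, -0.0, 0.4]
grip_width: 0.591
grip_force: 0.0
```

>>> arm_command(rotation=[[0, 0, -7], [0, 0, -14], [0, 0, -21], [0, 0, -28], [0, 0, -31.5]], dp=[[0, 0, 0], [0, 0, 10], [0, 0, 20], [0, 0, 30], [0, 0, 40]], claw=[50, 50, 50, 50, 50])

```text
time: 2.88
position: [547.5, -205.9, 90.9]
eef_rot: [3.141, -0.0, 1.402]
ft_force: [-0.1, -0.7, 0.5]
grip_width: 0.589
grip_force: 0.0
```

>>> arm_command(rotation=[[0, 0, 0], [0, 0, 0], [0, 0, 0], [0, 0, 0], [0, 0, 0]], dp=[[0, 0, 25], [0, 0, 50], [0, 0, 70], [0, 0, 82], [0, 0, 88]], claw=[50, 50, 50, 50, 50])

```text
time: 3.3
position: [546.7, -205.5, 1.7]
eef_rot: [-3.139, -0.0, 1.395]
ft_force: [0.2, 0.5, -0.5]
grip_width: 0.587
grip_force: 0.0
```

>>> arm_command(rotation=[[0, 0, 0], [0, 0, 0], [0, 0, 0], [0, 0, 0], [0, 0, 0]], dp=[[4, 0, 0], [8, 0, 0], [12, 0, 0], [16, 0, 0], [20, 0, 0]], claw=[50, 50, 50, 50, 50])

```text
time: 3.72
position: [551.7, -185.3, 4.3]
eef_rot: [3.14, 0.0, 1.395]
ft_force: [0.0, 0.2, 0.5]
grip_width: 0.582
grip_force: 0.0
```

>>> arm_command(rotation=[[0, 0, 0], [0, 0, 0], [0, 0, 0], [0, 0, 0], [0, 0, 0]], dp=[[3, 0, 0], [6, 0, 0], [9, 0, 0], [12, 0, 0], [15, 0, 0]], claw=[50, 50, 50, 50, 50])

```text
time: 4.13
position: [553.7, -171.7, 3.5]
eef_rot: [3.141, 0.001, 1.394]
ft_force: [-0.8, -4.2, 2.8]
grip_width: 0.583
grip_force: 1.7
```

```bash
cat > look.py <<'E'
from fit import *
import sys
q0=eval(sys.argv[1]); G={'top':np.array([573.511,136.159,1.664]),'scene':np.array([573.011,137.01,1.664])}
p=r.state()
for n in('top','scene'):
    c=r.capture(n); cv2.imwrite(f'pics/{n}_{p["time"]:.1f}.png',c['color'])
    s=fit(c,'blue',SP,q0); print(n,s,rel(G[n],s[0]))
print('tool rel',rel((G['top']+G['scene'])/2,np.array([*p['position'][:2],p['eef_rot'][2]])),p['position'],p['ft_force'])
E
python3 look.py [566,-100,1.4]
```

```text
top (array([ 566.28 , -102.923,    1.4  ]), np.float64(57.8), np.uint64(933)) [-237.371   29.451   -0.264]
scene (array([ 566.177, -101.546,    1.373]), np.float64(65.4), np.uint64(942)) [-236.885   29.006   -0.291]
tool rel [-3.05078e+02  4.81730e+01 -2.70000e-01] [ 553.69038747 -171.65276892    3.52375007] [-0.83668246 -4.1871639   2.7911819 ]
```

>>> arm_command(rotation=[[0, 0, 0], [0, 0, 0], [0, 0, 0], [0, 0, 0], [0, 0, 0]], dp=[[5, 0, 0], [10, 0, 0], [15, 0, 0], [20, 0, 0], [25, 0, 0]], claw=[50, 50, 50, 50, 50])

```text
time: 4.65
position: [558.1, -145.7, 3.3]
eef_rot: [-3.141, -0.0, 1.395]
ft_force: [-0.0, -3.1, 2.6]
grip_width: 0.59
grip_force: 1.5
```

>>> arm_command(rotation=[[0, 0, 0], [0, 0, 0], [0, 0, 0], [0, 0, 0], [0, 0, 0]], dp=[[5, 0, 0], [10, 0, 0], [15, 0, 0], [20, 0, 0], [25, 0, 0]], claw=[50, 50, 50, 50, 50])

```text
time: 5.07
position: [562.4, -121.3, 3.3]
eef_rot: [-3.141, -0.0, 1.395]
ft_force: [0.3, -3.1, 2.3]
grip_width: 0.586
grip_force: 1.5
```

>>> arm_command(rotation=[[0, 0, 0], [0, 0, 0], [0, 0, 0], [0, 0, 0], [0, 0, 0]], dp=[[5, 0, 0], [10, 0, 0], [15, 0, 0], [20, 0, 0], [25, 0, 0]], claw=[50, 50, 50, 50, 50])

```text
time: 5.48
position: [566.8, -96.7, 3.3]
eef_rot: [-3.142, -0.0, 1.395]
ft_force: [-0.1, -2.2, 2.5]
grip_width: 0.585
grip_force: 1.4
```

```bash
python3 look.py [579,-28,1.4]
```

```text
top (array([579.51 , -27.787,   1.399]), np.float64(98.2), np.uint64(882)) [-163.793    9.285   -0.265]
scene (array([578.826, -25.344,   1.378]), np.float64(78.2), np.uint64(1001)) [-162.191    9.32    -0.286]
tool rel [-231.7     28.135   -0.269] [566.8121065  -96.72868196   3.29592641] [-0.07047005 -2.21444504  2.52686384]
```

>>> arm_command(rotation=[[0, 0, 0], [0, 0, 0], [0, 0, 0]], dp=[[5, 0, 0], [10, 0, 0], [15, 0, 0]], claw=[50, 50, 50])

```text
time: 5.83
position: [569.3, -82.0, 3.2]
eef_rot: [-3.141, -0.0, 1.395]
ft_force: [-0.6, -2.0, -0.9]
grip_width: 0.588
grip_force: 0.6
```

>>> arm_command(rotation=[[0, 0, -1.55], [0, 0, -3.1], [0, 0, -4.65], [0, 0, -6.2], [0, 0, -7.75]], dp=[[4.1, 1.8, 0], [8.2, 3.6, 0], [12.4, 5.2, 0], [16.6, 6.7, 0], [20.9, 8.1, 0]], claw=[50, 50, 50, 50, 50])

```text
time: 6.25
position: [581.3, -62.9, 3.3]
eef_rot: [3.142, -0.0, 1.533]
ft_force: [0.1, -1.5, -1.5]
grip_width: 0.583
grip_force: 0.5
```

```bash
python3 look.py [581,8,1.53]
```

```text
top (array([584.814,   7.336,   1.535]), np.float64(96.1), np.uint64(877)) [-1.29316e+02  7.35000e-01 -1.29000e-01]
scene (array([584.036,   8.325,   1.542]), np.float64(82.4), np.uint64(1034)) [-1.29153e+02  9.99000e-01 -1.22000e-01]
tool rel [-1.99361e+02  1.05810e+01 -1.31000e-01] [581.2806022  -62.89633998   3.26708989] [ 0.12211605 -1.49715794 -1.49730464]
```

>>> arm_command(rotation=[[0, 0, -1.5], [0, 0, -3], [0, 0, -4.5], [0, 0, -6], [0, 0, -7.5]], dp=[[4, 1.7, 0], [8, 3.4, 0], [12, 5, 0], [16, 6.5, 0], [20.3, 7.8, 0]], claw=[50, 50, 50, 50, 50])

```text
time: 6.77
position: [589.8, -42.9, 3.3]
eef_rot: [3.142, -0.0, 1.664]
ft_force: [0.9, -1.5, 1.0]
grip_width: 0.587
grip_force: 0.6
```

```bash
python3 look.py [582,27,1.66]
python3 - <<'E'
import cv2,glob
f=sorted(glob.glob('pics/top_*.png'))[-1];i=cv2.imread(f)[150:230,180:300];cv2.imwrite('pics/c1.png',cv2.resize(i,None,fx=6,fy=6,interpolation=cv2.INTER_CUBIC))
E
```

```text
top (array([583.247,  26.678,   1.667]), np.float64(95.9), np.uint64(882)) [-1.09912e+02  4.96000e-01  3.00000e-03]
scene (array([583.002,  27.669,   1.672]), np.float64(82.0), np.uint64(1053)) [-1.09796e+02  2.29000e-01  8.00000e-03]
tool rel [-180.249    0.233   -0.   ] [589.80453845 -42.90393672   3.31379233] [ 0.94743328 -1.49753234  1.02007303]
```

View pics/c1.png

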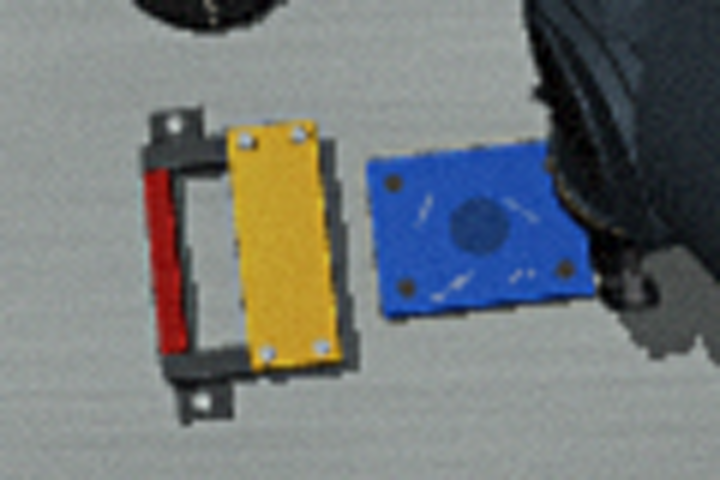

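The plate's front edge (crop x≈370–385) lies parallel to the bridge at (230–340, 120–370), centred on it and square. I'll push straight in.

>>> arm_command(rotation=[[0, 0, 0], [0, 0, 0], [0, 0, 0], [0, 0, 0], [0, 0, 0]], dp=[[5, 0, 0], [10, 0, 0], [15, 0, 0], [20, 0, 0], [25, 0, 0]], claw=[50, 50, 50, 50, 50])

```text
time: 7.28
position: [587.2, -17.7, 3.3]
eef_rot: [-3.141, -0.0, 1.661]
ft_force: [0.3, -0.9, -0.6]
grip_width: 0.588
grip_force: 0.5
```

>>> arm_command(rotation=[[0, 0, 0], [0, 0, 0], [0, 0, 0], [0, 0, 0], [0, 0, 0]], dp=[[5, 0, 0], [10, 0, 0], [15, 0, 0], [20, 0, 0], [25, 0, 0]], claw=[50, 50, 50, 50, 50])

```text
time: 7.7
position: [585.0, 7.0, 3.3]
eef_rot: [-3.142, -0.0, 1.661]
ft_force: [0.7, -1.5, -0.9]
grip_width: 0.583
grip_force: 0.5
```

>>> arm_command(rotation=[[0, 0, 0], [0, 0, 0], [0, 0, 0], [0, 0, 0], [0, 0, 0]], dp=[[5, 0, 0], [10, 0, 0], [15, 0, 0], [20, 0, 0], [25, 0, 0]], claw=[50, 50, 50, 50, 50])

```text
time: 8.12
position: [582.8, 31.9, 3.3]
eef_rot: [3.142, -0.0, 1.661]
ft_force: [0.3, -1.2, -1.2]
grip_width: 0.585
grip_force: 0.5
```

>>> arm_command(rotation=[[0, 0, 0], [0, 0, 0], [0, 0, 0], [0, 0, 0], [0, 0, 0]], dp=[[4, 0, 0], [8, 0, 0], [12, 0, 0], [16, 0, 0], [20, 0, 0]], claw=[50, 50, 50, 50, 50])

```text
time: 8.53
position: [581.0, 51.6, 3.3]
eef_rot: [3.142, 0.0, 1.661]
ft_force: [0.2, -0.8, -0.6]
grip_width: 0.584
grip_force: 0.6
```

```bash
cat > crop.py <<'E'
from fit import *
import sys
t=sys.argv[1]; p=r.state(); G=np.array([573.26,136.6,1.664])
print('tool rel',rel(G,np.array([*p['position'][:2],p['eef_rot'][2]])),p['position'],p['ft_force'])
a=r.capture('top')['color'][150:230,180:300]; b=r.capture('scene')['color'][180:270,210:330]
o=[cv2.resize(x,(600,400 if k==0 else 450),interpolation=cv2.INTER_CUBIC)[:300 if 0 else None] for k,x in enumerate((a,b))]
o=[cv2.resize(x,(400,300)) for x in o]; cv2.imwrite(f'pics/{t}.png',cv2.hconcat(o))
E
python3 crop.py c2
```

```text
tool rel [-8.5376e+01  2.0000e-01 -3.0000e-03] [581.00680073  51.57639954   3.32318142] [ 0.19037739 -0.79277674 -0.64241213]
```

View pics/c2.png

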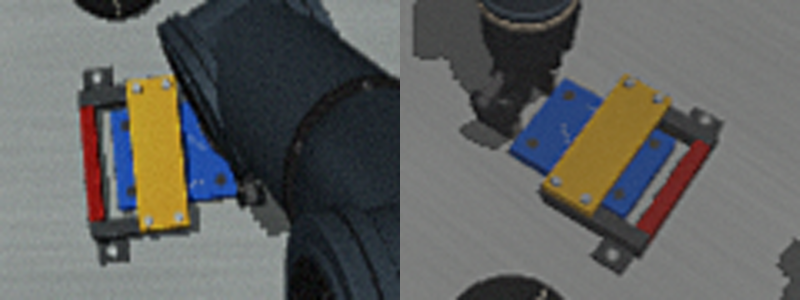

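The plate is under the bridge, centred between the walls. About 15 mm is left to the red bar (left pane: red at x≈92, plate front at 118). I'll close the gap slowly and watch for contact force.

>>> arm_command(rotation=[[0, 0, 0], [0, 0, 0], [0, 0, 0], [0, 0, 0], [0, 0, 0]], dp=[[2, 0, 0], [4, 0, 0], [6, 0, 0], [8, 0, 0], [10, 0, 0]], claw=[50, 50, 50, 50, 50])

```text
time: 9.05
position: [580.1, 61.2, 3.3]
eef_rot: [3.142, 0.0, 1.661]
ft_force: [-0.2, -2.1, 0.2]
grip_width: 0.587
grip_force: 1.0
```

>>> arm_command(rotation=[[0, 0, 0], [0, 0, 0], [0, 0, 0], [0, 0, 0], [0, 0, 0]], dp=[[0.7, 0, 0], [1.4, 0, 0], [2.1, 0, 0], [2.8, 0, 0], [3.5, 0, 0]], claw=[50, 50, 50, 50, 50])

```text
time: 9.47
position: [579.8, 64.6, 3.3]
eef_rot: [3.142, 0.0, 1.661]
ft_force: [0.1, -1.8, 1.0]
grip_width: 0.584
grip_force: 1.1
```

>>> arm_command(rotation=[[0, 0, 0], [0, 0, 0], [0, 0, 0]], dp=[[0.6, 0, 0], [1.2, 0, 0], [1.8, 0, 0]], claw=[50, 50, 50])

```text
time: 9.72
position: [579.6, 66.5, 3.3]
eef_rot: [3.142, 0.0, 1.661]
ft_force: [0.5, -2.3, 1.7]
grip_width: 0.588
grip_force: 1.2
```

>>> arm_command(rotation=[[0, 0, 0], [0, 0, 0], [0, 0, 0]], dp=[[0.5, 0, 0], [1, 0, 0], [1.5, 0, 0]], claw=[50, 50, 50])

```text
time: 9.97
position: [579.6, 67.0, 3.3]
eef_rot: [-3.142, 0.001, 1.661]
ft_force: [0.9, -7.6, 2.9]
grip_width: 0.584
grip_force: 3.5
```

```bash
python3 crop.py c3
```

```text
tool rel [-6.9936e+01  1.5000e-01 -3.0000e-03] [579.61926977  66.95313338   3.34183722] [ 0.90303201 -7.56765931  2.8531923 ]
```

View pics/c3.png

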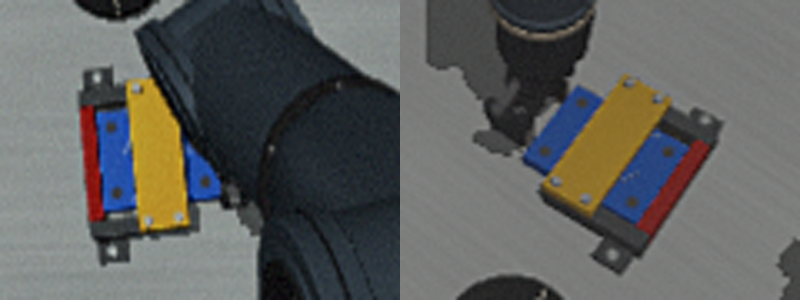

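The force jumped to 7.6 N at the expected position, and both panes show the front edge flush with the red bar. One small press will square it, then I'll back off along −x and rise.

>>> arm_command(rotation=[[0, 0, 0], [0, 0, 0], [0, 0, 0]], dp=[[0.5, 0, 0], [1, 0, 0], [1, 0, 0]], claw=[50, 50, 50])

```text
time: 10.32
position: [579.6, 67.0, 3.3]
eef_rot: [-3.141, 0.002, 1.66]
ft_force: [1.6, -9.2, 1.1]
grip_width: 0.59
grip_force: 4.2
```

>>> arm_command(rotation=[[0, 0, 0], [0, 0, 0], [0, 0, 0], [0, 0, 0], [0, 0, 0]], dp=[[-3, 0, 0], [-10, 0, 0], [-20, 0, 0], [-35, 0, 0], [-50, 0, 0]], claw=[50, 50, 50, 50, 50])

```text
time: 10.73
position: [583.9, 18.8, 3.2]
eef_rot: [-3.142, -0.001, 1.662]
ft_force: [0.4, 0.5, 0.4]
grip_width: 0.581
grip_force: 0.0
```

>>> arm_command(rotation=[[0, 0, 0], [0, 0, 0], [0, 0, 0], [0, 0, 0], [0, 0, 0]], dp=[[-20, 0, -30], [-50, 0, -60], [-80, 0, -90], [-110, 0, -120], [-140, 0, -150]], claw=[50, 50, 50, 50, 50])

```text
time: 11.15
position: [595.9, -120.1, 152.6]
eef_rot: [-3.141, -0.0, 1.661]
ft_force: [1.4, -0.5, -0.1]
grip_width: 0.583
grip_force: 0.0
```

>>> arm_command(rotation=[[0, 0, 0], [0, 0, 0]], dp=[[0, 0, 0], [0, 0, 0]], claw=[50, 50])

```text
time: 11.32
position: [597.0, -121.3, 152.7]
eef_rot: [3.138, 0.001, 1.657]
ft_force: [-0.8, -0.0, -0.4]
grip_width: 0.583
grip_force: 0.0
```

```bash
python3 crop.py c4
```

```text
tool rel [-2.58999e+02  3.74000e-01 -7.00000e-03] [ 596.99266786 -121.30926772  152.71964937] [-0.81517594 -0.04537367 -0.38017787]
```

View pics/c4.png

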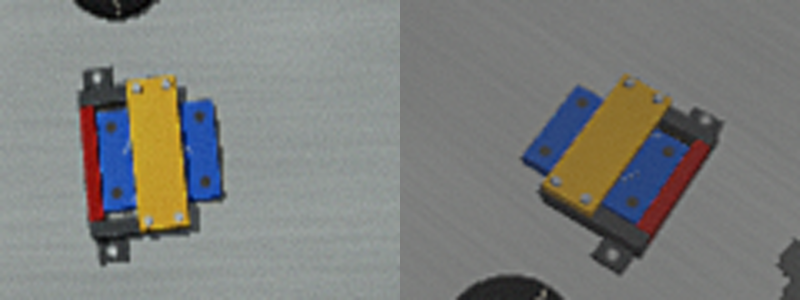

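The plate lies flush and square against the red bar (left pane, x≈95) and centred between the walls. The arm is clear, so I'm handing in.

```bash
python3 -c "
from workcell import r
print(r.close_job())"
```

```text
the job is handed in; nothing more can be done
None
```

The middle-sized blue spacer was pushed flat under the bridge until it sat square against the red stop bar, the arm finished clear of everything, and the job is handed in; no verdict came back.

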